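Preset the power hammer's blow counter to 37

ROBOT

A 6-joint arm with a two-finger parallel gripper is mounted at the origin on the work surface. World frame = base frame: x ahead of the robot, y to its left, z up, the work surface at z = 0. Lengths are in m, angles in rad, forces in N, time in s.
With the tool pointing down it reaches from about 0.375 to 0.9 m from the base axis. Payload 3.1 kg.
Tool frame: the origin (TCP) lies midway between the tips of the shut fingers; the grasp point (between the pads) lies pinch_z behind it (pinch_z is the distance from the TCP to the grasp point, in m); y points along the fingers, z is the direction in which the jaws open and shut, and the axes are right-handed (so a half turn about y gives the same grasp; the last joint's range is limited). The gripper opens to 87 mm and grips with 3 to 60 N. Pads are 19 mm wide; open, the fingers measure 117 mm over their backs; the gripper's body (75 mm by 190 mm) begins 51 mm behind the grasp point.
Start: joints at [1.159, 0.527, 1.433, -0, 1.181, -0.178], TCP at [0.145, 0.608, 0.223] pointing down, gripper open.
Joint ranges: [-3.08, 3.08], [-0.75, 2.2], [0.22, 2.44], [-1.43, 4.57], [0, 2.65], [-2.85, 2.85]. Speed limits (rad/s): [2.79, 2.79, 3.14, 3.14, 3.14, 3.14].

INTERFACE

Orientations are given as a unit quaternion [x, y, z, w].
In Python, from rig import get_obs, camera, hand_in, pinch_z gives the robot as it stands. The module is installed in compiled form; this text tells all that it offers.
- The arm moves only by the tool arm_command, never from a script. Its argument "plan" is a list of rows, each a list of 2 entries, a list of its own where there are three numbers: the shift along the world's x, y, z in units of 25 mm (1.0 is 25 mm), then the turn about the world's z in units of 5 degrees (1.0 is 5 degrees). A call has 1 to 5 rows; each row is the pose to reach, as a shift and turn from the pose commanded when the call began; what a row does not reach only later rows make up. A row lasts 1/10 s, in which the tool goes at most 50 mm and 8.59 degrees, less where a joint would pass 70% of its speed; a pose out of reach is approached as far as the arm can. A call with a gripper value outside its range is refused whole. "fingers" is the opening, from -1 (shut) to 1 (fully open), set as the call begins (left out, the last holds). The fingers move at their own pace and stop on an object; "force" is the grip in N (left out, the last holds). Time passes only in rows, so rows that repeat a pose let the fingers close. It gives the time, the measured TCP pose, the force and the opening at its end, in the units of the state.
- get_obs(): the state, without advancing time (a new reading comes with each control period).
- camera(name): name is "scene" or "side" or "wrist"; returns a dict with "pixels" (400x640x3 uint8, red, green, blue), "camera_matrix" (3x3 intrinsics, pixels), "R" (3x3) and "t" (3): a world point X has camera coordinates R X + t. Camera axes: x right, y down, z forward; pixel columns grow to the right and rows downward; lengths in m; the calibration is good to about 2 mm. A picture is of the moment at which its call begins. There is no depth.
- hand_in(): hands the job in, once; it reports no verdict.
The state is a dict: "time": time; "q": joint angles; "joint_velocities": joint speeds; "joint_torque": joint torques, N m; "position": TCP position; "tool_rot": TCP orientation; "ft_force": force on the tool from outside, world axes, zero at the start; "moment": the same for the moment, N m; "grip_width": finger opening in m.
Only numpy, scipy, OpenCV 4.12 (cv2) and the standard library are available. Lean on these libraries where they do the work, as an engineer would, in place of code of your own. Each camera call takes 0.05 s, during which the arm holds its last target.

TASK

Someone left a steel chisel on the blow counter where its guard must slide: pick it up and lay it flat in the aluminium tray beside the counter, without dropping it. Slide the clear guard fully back and roll the two knurled thumbwheels by their edges until the windows read 37 (3 in the left window, 7 in the right, as seen from the robot's side), each digit standing whole in the middle of its window. Then slide the guard fully forward again over the wheels, leaving the set number unchanged, and do not disturb the hammer, can, hardy tool and tongs round the counter.

Things in the scene. Friction and masses are not known exactly. Their poses are not given: they have to be found in the camera images.
- counter: grey-green blow counter fixed to the bench; housing spans x -85 to 200, y -80 to 80 mm, its flat deck 80 mm high. Origin on the bench below the middle of the wheels' common axle; x from its front (robot's side) to its back, y to its left, z up. Thumbwheels rise from the deck at y +49 (left, tens) and -49 (right, ones); between them a dark window hood, x -42 to 42, y -30 to 30, top 104 mm high
- tens (a joint): turn of the left (tens) wheel, rad, free both ways within +-12.6, no clicks; stays where left, about 2 N at the rim moves it. Digit d shows at 0.628 d, plus or minus whole turns (6.283); after 9 comes 0. Rolling the wheel's top along the counter's +x (to its back) increases it. Starts at any angle, often between digits, at least 0.6 from the wanted digit
- ones (a joint): turn of the right (ones) wheel, rad, free both ways within +-12.6, no clicks; stays where left, about 2 N at the rim moves it. Digit d shows at 0.628 d, plus or minus whole turns (6.283); after 9 comes 0. Rolling the wheel's top along the counter's +x (to its back) increases it. Starts at any angle, often between digits, at least 0.6 from the wanted digit
- tens_top (a point): top of the left (tens) wheel's rim, fixed to the counter at its (0, 49, 108.5) mm; axes as the counter's. The wheel: black, 101 mm across, 30 mm wide, knurled all round (30 ridges 2 mm high), axle along the counter's y, 50.5 mm straight below this point; it sticks 28 mm out of the deck
- ones_top (a point): top of the right (ones) wheel's rim, fixed to the counter at its (0, -49, 108.5) mm; axes as the counter's. The wheel: black, 101 mm across, 30 mm wide, knurled all round (30 ridges 2 mm high), axle along the counter's y, 50.5 mm straight below this point; it sticks 28 mm out of the deck
- tens_window (a point): middle of the left (tens) window at the counter's (0, 14, 100) mm, marked by a small red line at its outer side. The window is 28 mm long (x), 24 wide; in it turns a white drum of radius 42 mm with black digits 17 mm tall, 26 mm apart, their tops to the counter's back (upright for one looking from the robot)
- ones_window (a point): middle of the right (ones) window at the counter's (0, -14, 100) mm, marked by a small red line at its outer side. The window is 28 mm long (x), 24 wide; in it turns a white drum of radius 42 mm with black digits 17 mm tall, 26 mm apart, their tops to the counter's back (upright for one looking from the robot)
- guard (a joint): travel of the clear guard, m: 0 fully forward (shut over wheels and windows), 0.130 fully back; slides along the counter's x, stays where left, resists with about 2 N (more when pushed fast). A clear tunnel 110 mm long (x), 148 wide, open in front and behind, top face 120 mm above the bench, shut at counter x -55 to 55 mm. Starts shut or up to 12 mm back
- guard_tab (a point): middle of the orange upright tab on the guard's top, moving with the guard; tab 10 mm thick (x), 24 mm wide (y), from 120 to 152 mm above the bench, this point 136 mm above the bench and 45 mm ahead (-x) of the guard's middle; axes as the counter's
- chisel: loose square steel chisel, 110 mm long (x) by 22 by 22 mm, 0.4 kg, with a red band near its struck end and a 10 mm thick blade from x 23 to 55 mm; origin in the middle of its underside, x along it to the blade. It starts lying flat on the counter's deck (80 mm high) behind the guard, within 37 degrees of crosswise
- chisel_mid (a point): the chisel's middle, 11 mm above its underside; axes as the chisel's
- tray: open aluminium tray fixed to the bench left or right of the counter, outside 170 mm (x) by 100 (y) by 22 high, walls and floor 4 to 5 mm thick; origin under its middle
- hammer: forging hammer standing on its steel head (100 x 40 x 40 mm) with its red 26 mm thick handle straight up, 180 mm tall, loose, 0.95 kg; origin under the head's middle. Leave alone
- can: blue tin can, 68 mm across, 120 mm tall, loose; origin under its middle. Leave alone
- hardy: steel hardy tool: 65 mm square foot 35 mm high with an upright 30 x 65 mm blade, 100 mm tall in all, loose; origin under its middle. Leave alone
- tongs: dark steel tongs lying on the bench in front of the counter, 205 mm long, 14 mm high, loose; origin under their middle, x along them. Leave alone
Not all that is in view belongs to the job. Several things have the shape of the chisel; the one meant has the colours described above.

How it is judged:
On the way, in this order (a step that is already met when the one before it is completed fails the run):
1. the chisel lies flat in the tray (x of chisel_mid in the frame of tray between -0.05 and 0.05 m and y of chisel_mid in the frame of tray between -0.042 and 0.042 m and z of chisel_mid in the frame of tray below 0.023 m), for 0.2 s.
2. the guard is slid back (at least 115 mm) (value of joint guard above 0.115 m), for 0.2 s.
3. with the guard back, the windows read 3 and 7 ((value of joint tens between -10.831 and -10.531 rad or value of joint tens between -4.548 and -4.248 rad or value of joint tens between 1.735 and 2.035 rad or value of joint tens between 8.018 and 8.318 rad) and (value of joint ones between -8.318 and -8.018 rad or value of joint ones between -2.035 and -1.735 rad or value of joint ones between 4.248 and 4.548 rad or value of joint ones between 10.531 and 10.831 rad) and value of joint guard above 0.105 m), for 0.2 s.
4. the guard is slid forward over the wheels again (value of joint guard below 0.008 m), for 0.2 s.
At the end, for the whole second after the job is handed in: The chisel lies in the tray (middle within 50 mm along, 42 mm across, under 23 mm high); left wheel shows 3 and right wheel 7, each within 0.15 rad (6 mm) of its window's middle; guard shut within 8 mm; all at rest; hammer, can, hardy tool and tongs where they stood (all of step 1 and linear speed of chisel below 0.02 m/s and (value of joint tens between -10.831 and -10.531 rad or value of joint tens between -4.548 and -4.248 rad or value of joint tens between 1.735 and 2.035 rad or value of joint tens between 8.018 and 8.318 rad) and (value of joint ones between -8.318 and -8.018 rad or value of joint ones between -2.035 and -1.735 rad or value of joint ones between 4.248 and 4.548 rad or value of joint ones between 10.531 and 10.831 rad) and value of joint guard below 0.008 m and velocity of joint tens between -0.1 and 0.1 rad/s and velocity of joint ones between -0.1 and 0.1 rad/s and velocity of joint guard between -0.02 and 0.02 m/s); the robot touches nothing.
It fails at once if the chisel is dropped or thrown (faster than 1 m/s) (linear speed of chisel above 1 m/s).
It fails at once if the hammer is shifted more than 20 mm or tipped (distance of hammer from where it was at the start of the episode above 0.02 m or angle between hammer's own z axis and vertical above 0.3 rad).
It fails at once if the can is shifted more than 20 mm or tipped (distance of can from where it was at the start of the episode above 0.02 m or angle between can's own z axis and vertical above 0.3 rad).
It fails at once if the hardy is shifted more than 20 mm or tipped (distance of hardy from where it was at the start of the episode above 0.02 m or angle between hardy's own z axis and vertical above 0.3 rad).
It fails at once if the tongs is shifted more than 20 mm or tipped (distance of tongs from where it was at the start of the episode above 0.02 m or angle between tongs's own z axis and vertical above 0.3 rad).
It also fails if it takes over 72 s, if anything falls off the work surface, if the arm or the gripper's body presses on something with over 40 N, if the wrist force passes 120 N, or if a joint passes its speed limit or range.

## Working session

There is one attempt and no reset: what is moved stays moved. The work goes in short steps, Python scripts to look and compute and a tool call to move; the robot and the scene stay as the last step left them, time stands still between calls to the robot, and variables do not carry over. Pictures are saved under pics/ and viewed, and the job is handed in when it is done.

Besides the shell and the picture viewer there is one more tool, called after "Request:" as a command line: name --argument value ..., lists and objects as JSON in quotes. arm_command: Moves the arm, as the interface text tells. Its arguments: {"type":"object","properties":{"plan":{"type":"array"},"fingers":{"type":"number"},"force":{"type":"number"}},"required":["plan"]}

```bash
mkdir -p pics; cat > h.py <<'E'
import numpy as np, cv2
from rig import get_obs, camera, pinch_z
def snap(n,f):
    c=camera(n); cv2.imwrite(f'pics/{f}.png',cv2.cvtColor(c['pixels'],cv2.COLOR_RGB2BGR)); 
    np.savez(f'pics/{f}.npz',**c); return c
def load(f): return dict(np.load(f'pics/{f}.npz'))
def ray(c,u,v,z):
    d=c['R'].T@np.linalg.inv(c['camera_matrix'])@np.array([u,v,1.]); o=-c['R'].T@c['t']
    return o+d*(z-o[2])/d[2]
def proj(c,X):
    p=c['camera_matrix']@(c['R']@np.asarray(X,float)+c['t']); return p[:2]/p[2]
E
python3 - <<'E'
from h import *
o=get_obs()
print({k:np.round(v,3) for k,v in o.items()},pinch_z)
for n in ['scene','side','wrist']:
    c=snap(n,n+'0'); print(n,np.round(-c['R'].T@c['t'],3),c['R'][2].round(3))
E
```

```text
{'time': np.float64(0.0), 'q': array([ 1.159,  0.528,  1.434, -0.   ,  1.181, -0.179]), 'joint_velocities': array([-0.   ,  0.   ,  0.   ,  0.001,  0.001,  0.001]), 'joint_torque': array([ 1.0000e-03, -4.4005e+01, -1.7659e+01,  6.3000e-02,  5.8000e-02,
       -0.0000e+00]), 'position': array([0.144, 0.607, 0.222]), 'tool_rot': array([ 0.703, -0.083,  0.082, -0.702]), 'ft_force': array([-0.579,  0.122, -0.298]), 'moment': array([-0.013, -0.027,  0.025]), 'grip_width': np.float64(0.087)} 0.0187
scene [1.115 0.632 0.973] [-0.445 -0.517 -0.731]
side [ 0.488 -0.697  0.633] [ 0.086  0.806 -0.585]
wrist [0.078 0.624 0.384] [ 0.242 -0.06  -0.968]
```

View pics/scene0.png

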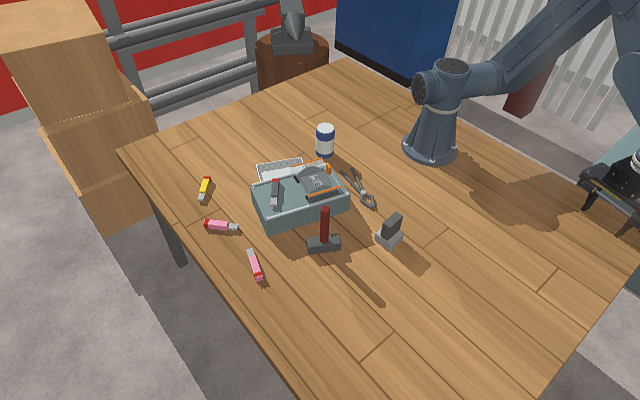

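View pics/side0.png

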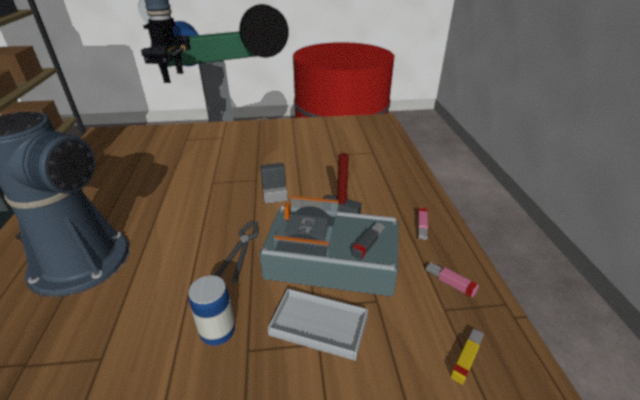

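View pics/wrist0.png

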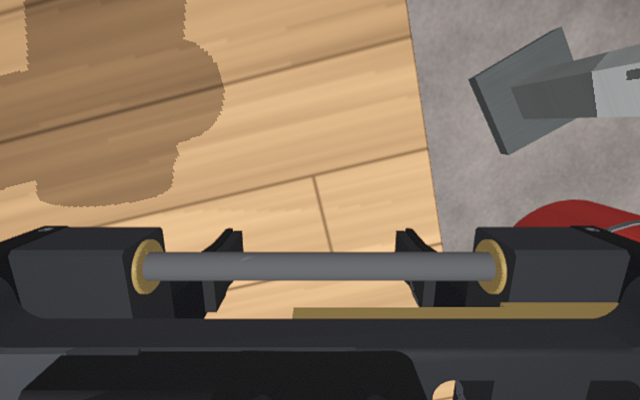

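The scene view shows the counter near (300,195), with the chisel on its deck at (275,192). The tray is on its −y side at (280,168), with the hammer at (325,240), hardy at (390,232), can at (325,140) and tongs at (358,187). I'll zoom in on both views.

```bash
python3 - <<'E'
from h import *
a=cv2.imread('pics/scene0.png')[110:260,235:415]; cv2.imwrite('pics/sc_z.png',cv2.resize(a,None,fx=4.4,fy=4,interpolation=cv2.INTER_CUBIC))
a=cv2.imread('pics/side0.png')[145:365,180:410]; cv2.imwrite('pics/sd_z.png',cv2.resize(a,None,fx=2.7,fy=2.7,interpolation=cv2.INTER_CUBIC))
E
```

```text
(no output)
```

View pics/sc_z.png

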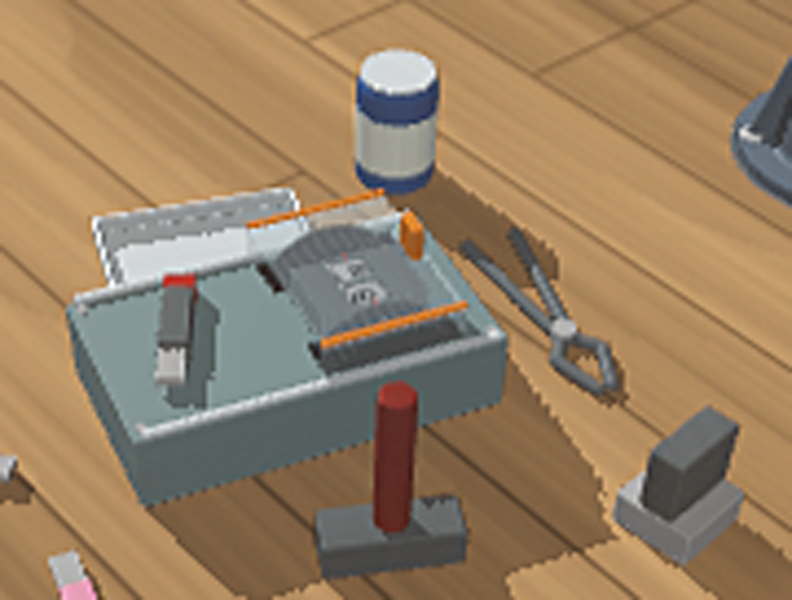

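View pics/sd_z.png

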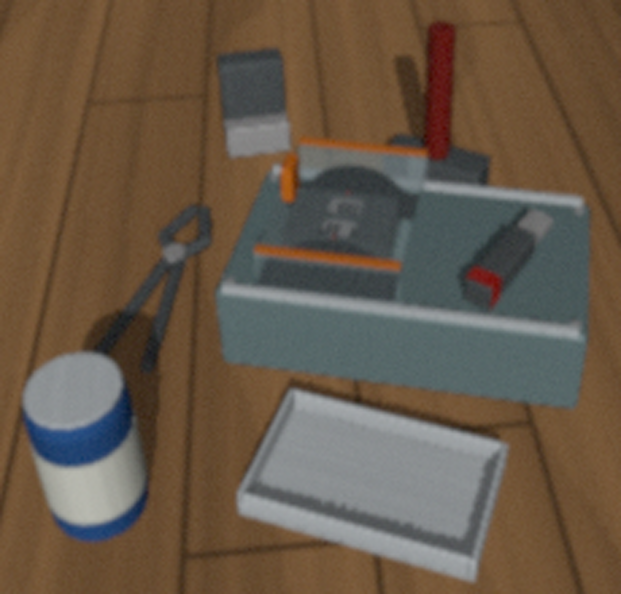

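```bash
python3 - <<'E'
from h import *
s=load('scene0'); d=load('side0')
S=lambda u,v,z: ray(s,235+u/4.4-.5,110+v/4-.5,z).round(4)[:2]
D=lambda u,v,z: ray(d,180+u/2.7-.5,145+v/2.7-.5,z).round(4)[:2]
print('side bottom BR',D(575,405,0),'FR',D(228,362,0))
print('scene bottom BL',S(150,507,0),'FL',S(498,405,0),'BR?',S(72,310,.08))
print('side top BR',D(582,330,.08),'FR',D(220,290,.08),'BL',D(585,200,.08))
print('scene top BL',S(140,432,.08),'FL',S(505,337,.08))
print('tab top scene',S(410,215,.152),'side',D(289,156,.152), 'base',S(415,258,.12),D(289,200,.12))
print('orange R side',D(256,249,.12),D(400,266,.12),'scene',S(250,224,.12),S(383,193,.12))
print('orange L side',D(302,141,.12),D(428,153,.12),'scene',S(322,344,.12),S(465,305,.12))
print('chisel scene top: red end',S(180,282,.102),'blade end',S(172,352,.097),'side',D(483,273,.102),D(540,217,.097))
print('tray scene rim',S(93,218,.022),S(295,190,.022),'side',D(294,392,.022),D(507,448,.022),D(478,572,.0),D(240,490,.022))
print('can side bottom',D(98,520,0),'top',D(75,380,.12),'scene top',S(398,70,.12))
print('hammer handle top',S(397,390,.18),D(440,28,.18))
print('hardy top',S(690,455,.1),D(250,58,.1))
print('tongs',D(105,350,.01),D(150,360,.01),D(190,215,.01))
E
```

```text
side bottom BR [ 0.698  -0.1804] FR [ 0.4285 -0.1058]
scene bottom BL [ 0.7348 -0.0337] FL [0.4708 0.0436] BR? [ 0.6955 -0.1776]
side top BR [ 0.695  -0.1776] FR [ 0.4293 -0.1056] BL [ 0.7386 -0.0282]
scene top BL [ 0.7307 -0.0411] FL [0.4709 0.0424]
tab top scene [ 0.4845 -0.0501] side [ 0.4888 -0.0353] base [ 0.4907 -0.0357] [ 0.4866 -0.0506]
orange R side [ 0.4597 -0.1068] [ 0.5646 -0.1374] scene [ 0.5588 -0.142 ] [ 0.4579 -0.1099]
orange L side [0.5009 0.0294] [6.059e-01 1.000e-04] scene [ 0.602  -0.0044] [0.4981 0.0261]
chisel scene top: red end [ 0.6281 -0.1353] blade end [ 0.6746 -0.0805] side [ 0.6285 -0.1323] [ 0.6886 -0.0664]
tray scene rim [ 0.5902 -0.3179] [ 0.4372 -0.2445] side [ 0.4809 -0.1625] [ 0.6315 -0.2316] [ 0.5963 -0.3121] [ 0.4398 -0.2463]
can side bottom [ 0.3392 -0.244 ] top [ 0.3411 -0.2227] scene top [ 0.3395 -0.2307]
hammer handle top [0.6292 0.1031] [0.6309 0.1058]
hardy top [0.4717 0.2191] [0.4565 0.208 ]
tongs [ 0.3299 -0.0911] [ 0.367  -0.1061] [0.3921 0.0755]
```

```bash
cat >> h.py <<'E'
from scipy.spatial.transform import Rotation as Rn
def jaw(o=None):
    o=o or get_obs(); R=Rn.from_quat(o['tool_rot']).as_matrix(); z=R[:,2]; return np.degrees(np.arctan2(z[1],z[0])), R.round(3)
E
python3 - <<'E'
from h import *
a,R=jaw(); print(a); print(R)
E
```

```text
76.60707809740784
[[ 0.973 -0.001  0.232]
 [-0.232 -0.002  0.973]
 [-0.    -1.    -0.002]]
```

Request:
arm_command --plan '[[[1,-1.4,0.4],-1.2],[[2,-2.8,0.8],-2.4],[[3,-4.2,1.2],-3.6],[[4,-5.6,1.2],-4.8],[[5,-7,1.2],-6]]'

```text
time: 0.65
position: [0.2705, 0.4316, 0.2528]
tool_rot: [-0.656, 0.263, -0.263, 0.657]
ft_force: [0.5, 0.4, -1.3]
grip_width: 0.0869
```

Request:
arm_command --plan '[[[1,-1.4,0],-1.2],[[2,-2.8,0],-2.4],[[3,-4.2,0],-3.6],[[4,-5.6,0],-4.8],[[5,-7,0],-6]]'

```text
time: 1.15
position: [0.3954, 0.2564, 0.2525]
tool_rot: [0.566, -0.424, 0.424, -0.566]
ft_force: [0.7, 0.2, 0.8]
grip_width: 0.0869
```

Request:
arm_command --plan '[[[1,-1.4,0],-1.2],[[2,-2.8,0],-2.4],[[3,-4.2,0],-3.6],[[4,-5.6,0],-4.8],[[5,-7,0],-6]]'

```text
time: 1.65
position: [0.5203, 0.0814, 0.2524]
tool_rot: [-0.437, 0.556, -0.556, 0.437]
ft_force: [1.1, 0.5, 0.1]
grip_width: 0.0872
```

Request:
arm_command --plan '[[[1,-1.4,0],-1.2],[[2,-2.8,0],-2.4],[[3,-4.2,0],-3.6],[[4,-5.6,0],-4.8],[[5.2,-7.2,0],-5.6]]'

```text
time: 2.15
position: [0.6498, -0.0979, 0.2522]
tool_rot: [-0.29, 0.645, -0.644, 0.29]
ft_force: [0.6, -0.2, 0.1]
grip_width: 0.0869
```

```bash
python3 - <<'E'
from h import *
c=snap('wrist','w1'); o=get_obs(); print(o['time'],o['position'],jaw(o)[0],o['q'])
E
```

```text
2.2 [ 0.65587211 -0.10656454  0.25202123] -41.95037903496776 [-0.32695243  0.55058317  1.30001636 -0.0043732   1.28194949  0.40644797]
```

View pics/w1.png

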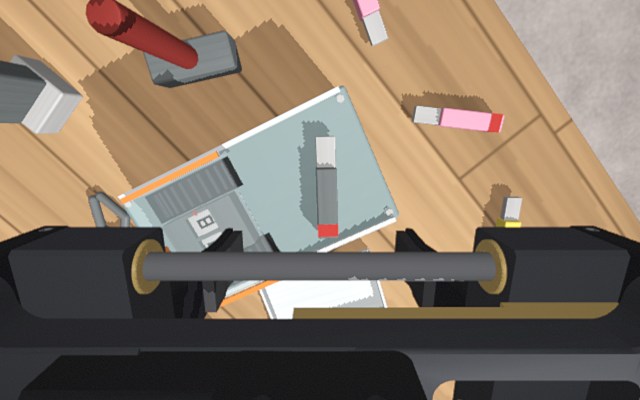

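```bash
python3 - <<'E'
from h import *
c=load('w1')
for n,u,v,z in [('blade tip',326,137,.095),('bladeR',335.5,137,.095),('red L',318,237,.102),('red R',338,237,.102),('sh L',317,168,.102),('sh R',337,168,.102),('BL',343,87,.08),('BR',397,215,.08),('orange',228,150,.12),('hammertop',107,17,.18)]: print(n,ray(c,u,v,z).round(4))
h=cv2.cvtColor(c['pixels'],cv2.COLOR_RGB2HSV)
for i in (180,200,220,230): print(i,c['pixels'][i,308:345:2].tolist()[:0], [int(x) for x in c['pixels'][i,308:345,1]])
E
```

```text
blade tip [ 0.6914 -0.0611  0.095 ]
bladeR [ 0.6988 -0.0676  0.095 ]
red L [ 0.6142 -0.1359  0.102 ]
red R [ 0.6306 -0.1504  0.102 ]
sh L [ 0.6638 -0.0783  0.102 ]
sh R [ 0.6794 -0.092   0.102 ]
BL [ 0.7379 -0.0353  0.08  ]
BR [ 0.6946 -0.1823  0.08  ]
orange [ 0.6131 -0.0067  0.12  ]
hammertop [0.6325 0.1043 0.18  ]
180 [] [140, 140, 141, 141, 141, 141, 142, 142, 100, 120, 139, 142, 140, 140, 136, 137, 139, 138, 141, 140, 142, 142, 141, 142, 143, 142, 143, 144, 146, 188, 193, 192, 191, 191, 192, 191, 191]
200 [] [138, 139, 139, 140, 139, 138, 139, 140, 121, 102, 132, 140, 142, 139, 138, 136, 137, 137, 140, 141, 141, 144, 143, 141, 141, 141, 143, 144, 150, 167, 190, 193, 191, 192, 191, 191, 191]
220 [] [149, 135, 136, 136, 137, 137, 136, 137, 137, 106, 107, 138, 143, 139, 138, 138, 138, 138, 138, 139, 139, 140, 143, 142, 142, 142, 142, 144, 142, 149, 187, 192, 192, 192, 191, 191, 191]
230 [] [190, 190, 189, 189, 190, 191, 191, 193, 184, 162, 101, 75, 76, 77, 78, 78, 77, 78, 78, 77, 79, 78, 78, 78, 78, 79, 77, 76, 73, 84, 163, 191, 193, 193, 192, 168, 139]
```

Request:
arm_command --plan '[[[0.2,-0.1,-1],0.2],[[0.2,-0.1,-2],0.2],[[0.2,-0.1,-3],0.2],[[0.2,-0.1,-3.6],0.2],[[0.2,-0.1,-3.6],0.2]]' --fingers 0.15 --force 30

```text
time: 2.7
position: [0.6528, -0.0988, 0.1597]
tool_rot: [-0.298, 0.643, -0.64, 0.295]
ft_force: [0.6, 0.3, 0.3]
grip_width: 0.0557
```

```bash
python3 - <<'E'
from h import *
c=snap('wrist','w2'); o=get_obs(); print(o['time'],o['position'],jaw(o)[0],o['grip_width'],o['ft_force'])
g=.657,-.102
print(((np.array([.657,-.102,.084])-o['position'])/.025).round(2))
E
```

```text
2.75 [ 0.65408952 -0.09917582  0.16156036] -40.38209674814044 0.05346375959289487 [-0.37579547 -0.94110498  1.17755692]
[ 0.12 -0.11 -3.1 ]
```

View pics/w2.png

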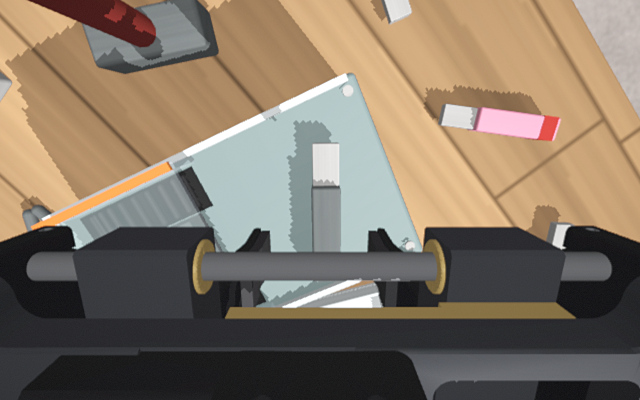

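Request:
arm_command --plan '[[[0.1,-0.1,-1],0],[[0.1,-0.1,-2],0],[[0.1,-0.1,-2.6],0],[[0.1,-0.1,-3],0],[[0.1,-0.1,-3],0]]'

```text
time: 3.25
position: [0.6569, -0.1018, 0.0869]
tool_rot: [-0.297, 0.642, -0.642, 0.296]
ft_force: [-0.1, -0.7, 0.2]
grip_width: 0.0503
```

Request:
arm_command --plan '[[[0,0,0],0],[[0,0,0],0],[[0,0,0],0],[[0,0,0],0],[[0,0,0],0]]' --fingers -1 --force 35

```text
time: 3.75
position: [0.6574, -0.102, 0.0881]
tool_rot: [0.296, -0.642, 0.642, -0.297]
ft_force: [-0.5, 0.4, 2.4]
grip_width: 0.0215
```

```bash
python3 - <<'E'
from h import *
o=get_obs(); print(o['time'],o['position'],jaw(o)[0],o['grip_width'],o['ft_force'])
E
```

```text
3.75 [ 0.65741882 -0.10196833  0.08814927] -40.3915046043585 0.02150947442747068 [-0.5268349   0.44072575  2.44023226]
```

Request:
arm_command --plan '[[[0,0,0.3],0],[[0,0,0.8],0],[[0,0,1.4],0],[[0,0,2],0],[[0,0,2],0]]'

```text
time: 4.25
position: [0.6596, -0.1027, 0.1413]
tool_rot: [0.295, -0.64, 0.644, -0.298]
ft_force: [-0.1, 0.1, -4.9]
grip_width: 0.0217
```

```bash
python3 - <<'E'
from h import *
c=snap('wrist','w3');c=snap('side','s3'); o=get_obs(); print(o['time'],o['position'],jaw(o)[0],o['grip_width'],o['ft_force'],o['moment'])
a=np.vstack([cv2.imread('pics/w3.png')[100:300,150:500],cv2.imread('pics/s3.png')[140:340,200:550]]); cv2.imwrite('pics/c3.png',cv2.resize(a,None,fx=1.4,fy=1.4))
E
```

```text
4.35 [ 0.657668   -0.10215975  0.13861082] -40.393878039049994 0.021269634725951874 [-0.11608359 -0.10721078 -4.31081969] [-0.04278486  0.07704588  0.00996193]
```

View pics/c3.png

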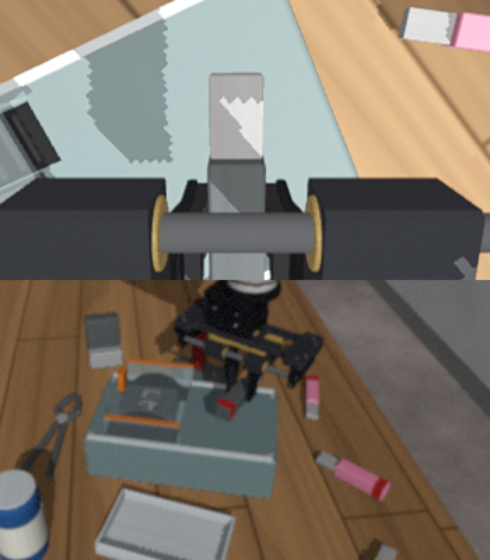

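Request:
arm_command --plan '[[[0,0,0.8],0],[[-0.2,-0.4,1.6],-0.7],[[-0.6,-0.9,2],-1.9],[[-1.1,-1.5,2],-3.1],[[-1.6,-2.2,2],-4.5]]'

```text
time: 4.85
position: [0.6164, -0.1568, 0.1872]
tool_rot: [-0.165, 0.688, -0.687, 0.164]
ft_force: [-0.5, -0.5, -3.4]
grip_width: 0.0217
```

Request:
arm_command --plan '[[[-0.6,-0.9,0],-1.4],[[-1.2,-1.8,0],-2.8],[[-1.8,-2.6,0],-4.2],[[-2.3,-3.3,0],-5.6],[[-2.6,-3.8,0],-7]]'

```text
time: 5.35
position: [0.5505, -0.2529, 0.1867]
tool_rot: [0.05, 0.706, -0.705, -0.052]
ft_force: [-1.0, -0.4, -5.3]
grip_width: 0.0219
```

Request:
arm_command --plan '[[[-0.1,-0.1,0],-1.2],[[-0.2,-0.2,0],-2.4],[[-0.2,-0.2,0],-3.4],[[-0.2,-0.2,0],-3.4],[[-0.2,-0.2,0],-3.4]]'

```text
time: 5.85
position: [0.5469, -0.2568, 0.187]
tool_rot: [0.151, 0.691, -0.69, -0.152]
ft_force: [0.2, 0.3, -3.0]
grip_width: 0.0214
```

```bash
python3 - <<'E'
from h import *
c=snap('wrist','w4');c=snap('side','s4'); o=get_obs(); print(o['time'],o['position'],jaw(o)[0],o['grip_width'],o['ft_force'],o['q'])
E
```

```text
5.95 [ 0.54712298 -0.25676057  0.18725112] -114.81177869850178 0.021641784811243462 [ 1.14024376 -0.16947417 -3.63362731] [-6.23486782e-01  5.41071107e-01  1.52136131e+00 -7.64630882e-06
  1.07981999e+00  1.38036035e+00]
```

View pics/w4.png

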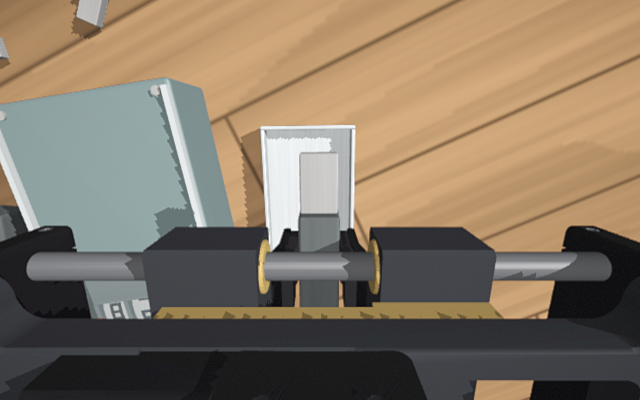

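View pics/s4.png

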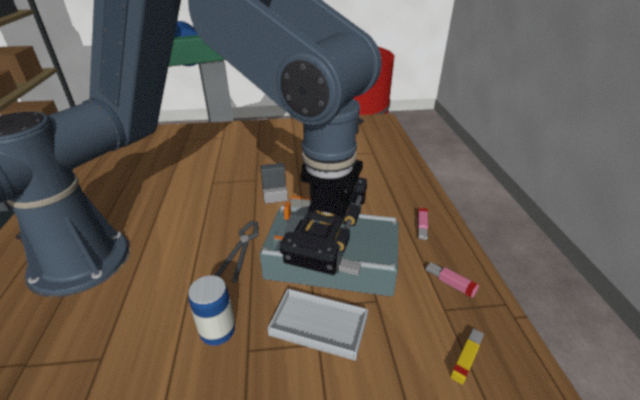

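```bash
python3 - <<'E'
from h import *
c=load('w4')
a=ray(c,262,127,.022);b=ray(c,355,126,.022);print(a,b, np.degrees(np.arctan2(*(a-b)[[1,0]]))-90)
e=(b-a)/np.linalg.norm(b-a); x=np.array([-e[1],e[0],0]); print(np.linalg.norm(b-a),(a+b)/2-x*.085)
for u,v in [(155,90),(245,262)]: print(ray(c,u,v,.08))
E
```

```text
[ 0.63010441 -0.22894775  0.022     ] [ 0.59023644 -0.31794419  0.022     ] -24.13107337038565
0.09751831529551212 [ 0.53259835 -0.2386958   0.022     ]
[ 0.69054186 -0.17117655  0.08      ]
[ 0.52043221 -0.16536816  0.08      ]
```

Request:
arm_command --plan '[[[0,0,-1.2],0],[[0,0,-2.4],0],[[0,0,-3.6],0],[[0,0,-4.6],0],[[0,0,-5.4],0]]'

```text
time: 6.45
position: [0.5469, -0.2566, 0.0509]
tool_rot: [0.151, 0.691, -0.69, -0.152]
ft_force: [-0.6, 0.5, -3.5]
grip_width: 0.0216
```

Request:
arm_command --plan '[[[0,0,-0.5],0],[[0,0,-0.9],0],[[0,0,-1.2],0],[[0,0,-1.4],0],[[0,0,-1.4],0]]'

```text
time: 6.95
position: [0.5473, -0.257, 0.0174]
tool_rot: [0.152, 0.691, -0.69, -0.152]
ft_force: [-0.4, 0.2, -4.0]
grip_width: 0.0217
```

Request:
arm_command --plan '[[[0,0,-0.05],0],[[0,0,-0.1],0],[[0,0,-0.1],0]]'

```text
time: 7.25
position: [0.5474, -0.2571, 0.0154]
tool_rot: [-0.153, -0.69, 0.691, 0.152]
ft_force: [-0.7, -0.1, -4.1]
grip_width: 0.022
```

Request:
arm_command --plan '[[[0,0,-0.05],0],[[0,0,-0.1],0],[[0,0,-0.1],0]]'

```text
time: 7.55
position: [0.5471, -0.257, 0.0124]
tool_rot: [0.152, 0.691, -0.69, -0.153]
ft_force: [0.8, 0.0, -3.9]
grip_width: 0.0214
```

Request:
arm_command --plan '[[[0,0,-0.05],0],[[0,0,-0.1],0],[[0,0,-0.1],0]]'

```text
time: 7.85
position: [0.5472, -0.257, 0.0121]
tool_rot: [-0.152, -0.69, 0.691, 0.152]
ft_force: [-2.6, 1.5, 9.0]
grip_width: 0.0216
```

Contact with the tray floor. I'll release with a small opening, then rise.

Request:
arm_command --plan '[[[0,0,0.05],0],[[0,0,0.05],0],[[0,0,0.05],0],[[0,0,0.05],0]]' --fingers -0.3

```text
time: 8.25
position: [0.5474, -0.2571, 0.0112]
tool_rot: [-0.153, -0.69, 0.691, 0.152]
ft_force: [-0.2, 0.3, 0.5]
grip_width: 0.0302
```

Request:
arm_command --plan '[[[0,0,0.6],0],[[0,0,1.6],0],[[0,0,3],0],[[0,0,4.5],0],[[0,0,6],0]]'

```text
time: 8.75
position: [0.5471, -0.2569, 0.1635]
tool_rot: [-0.153, -0.69, 0.691, 0.152]
ft_force: [0.0, -0.7, 0.2]
grip_width: 0.0306
```

```bash
python3 - <<'E'
from h import *
c=snap('wrist','w5');c=snap('side','s5'); o=get_obs(); print(o['time'],o['position'],jaw(o)[0],o['grip_width'],o['ft_force'])
a=np.vstack([cv2.imread('pics/w5.png')[100:300,150:500],cv2.imread('pics/s5.png')[200:400,150:500]]); cv2.imwrite('pics/c5.png',cv2.resize(a,None,fx=1.4,fy=1.4))
E
```

```text
8.85 [ 0.55076799 -0.25933862  0.16809251] -114.88518885294678 0.03042474497734736 [ 0.69395457 -0.77068459 -0.26016504]
```

View pics/c5.png

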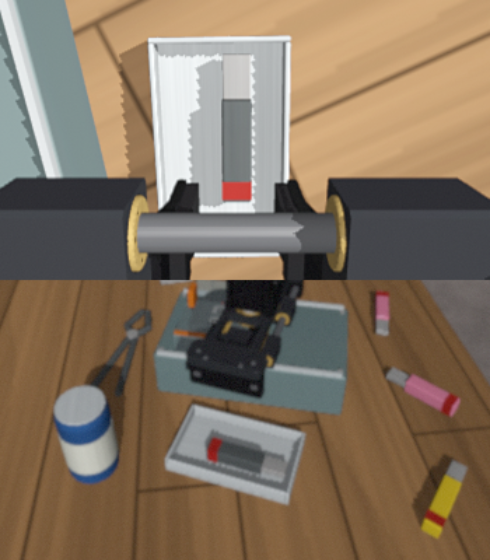

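Request:
arm_command --plan '[[[-0.1,0.4,0.6],1.6],[[-0.4,1.4,1],3.2],[[-0.7,2.4,1],4.8],[[-1,3.4,1],6.4],[[-1.2,4.3,1],8]]' --fingers 0.15

```text
time: 9.35
position: [0.5162, -0.1481, 0.1865]
tool_rot: [-0.095, 0.701, -0.7, 0.095]
ft_force: [-0.2, 0.9, 0.5]
grip_width: 0.0493
```

Request:
arm_command --plan '[[[-0.3,0.9,0],1.6],[[-0.6,1.8,0],3.2],[[-0.9,2.7,0],4.8],[[-1.1,3.6,0],6.4],[[-1.2,4.3,0],8]]'

```text
time: 9.85
position: [0.486, -0.0406, 0.1864]
tool_rot: [-0.329, 0.626, -0.626, 0.329]
ft_force: [-0.9, -0.9, 0.3]
grip_width: 0.0501
```

Request:
arm_command --plan '[[[0,0,0],1.6],[[0,0,0],3.2],[[0,0,0],3.8],[[0,0,0],3.8]]'

```text
time: 10.25
position: [0.487, -0.0418, 0.1864]
tool_rot: [-0.426, 0.564, -0.564, 0.426]
ft_force: [0.4, -0.5, 0.3]
grip_width: 0.0499
```

```bash
python3 - <<'E'
from h import *
c=snap('wrist','w6');c=snap('side','s6');snap('scene','c6'); o=get_obs(); print(o['time'],o['position'],jaw(o)[0],o['grip_width'],o['ft_force'])
E
```

```text
10.4 [ 0.48711711 -0.04201097  0.18632693] -15.95718940505344 0.049888857397306446 [-0.13743315  1.00082774 -0.05956306]
```

View pics/w6.png

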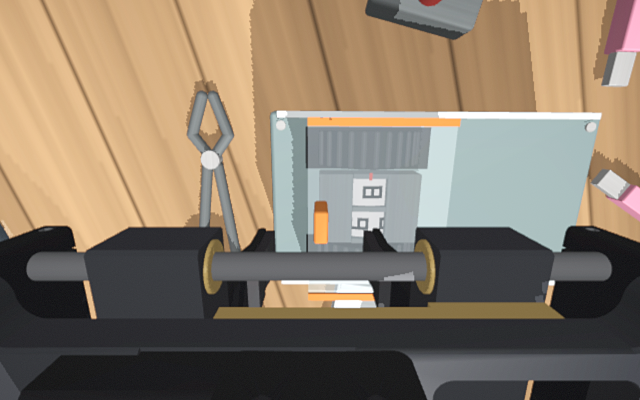

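View pics/s6.png

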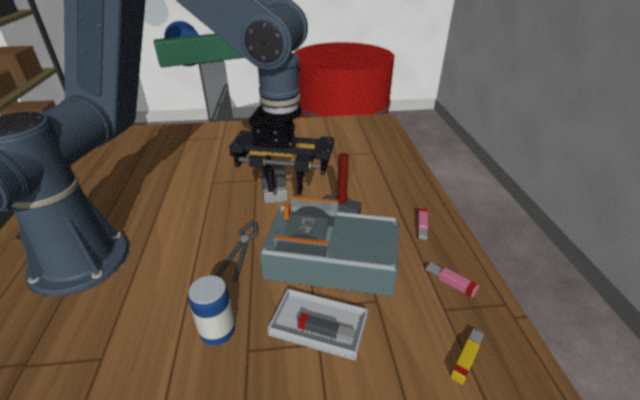

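```bash
python3 - <<'E'
from h import *
c=load('w6')
x=np.array([.9622,-.2723,0]);y=np.array([.2723,.9622,0]);O=np.array([.5276,-.0531,0])
for u,v,z in [(321,202,.152),(321,236,.152),(321,243,.152),(315,210,.152),(328,210,.152),(307,123,.12),(460,123,.12),(277,113,.08),(600,115,.08),(370,177,.104)]:
    p=ray(c,u,v,z); print(u,v,p.round(4),((p-O)@x).round(4),((p-O)@y).round(4))
print(proj(c,[.4876,-.0431,.152]),proj(c,[.4876,-.0431,.12]))
a=c['pixels'][150:250,300:430]; cv2.imwrite('pics/w6z.png',cv2.cvtColor(cv2.resize(a,None,fx=6,fy=6,interpolation=cv2.INTER_CUBIC),cv2.COLOR_RGB2BGR))
E
```

```text
321 202 [ 0.493 -0.025  0.152] -0.041 0.0176
321 236 [ 0.4864 -0.0483  0.152 ] -0.0409 -0.0066
321 243 [ 0.485  -0.0533  0.152 ] -0.0409 -0.0118
315 210 [ 0.4876 -0.0292  0.152 ] -0.045 0.012
328 210 [ 0.496  -0.0316  0.152 ] -0.0362 0.012
307 123 [0.4973 0.0272 0.12  ] -0.051 0.069
460 123 [ 0.6049 -0.0033  0.12  ] 0.0608 0.0689
277 113 [0.4736 0.0425 0.08  ] -0.078 0.0773
600 115 [ 0.7383 -0.0342  0.08  ] 0.1976 0.0755
370 177 [ 0.5342 -0.0277  0.104 ] -0.0006 0.0263
[320.60261099 228.64626794] [320.33993624 215.0223376 ]
```

View pics/w6z.png

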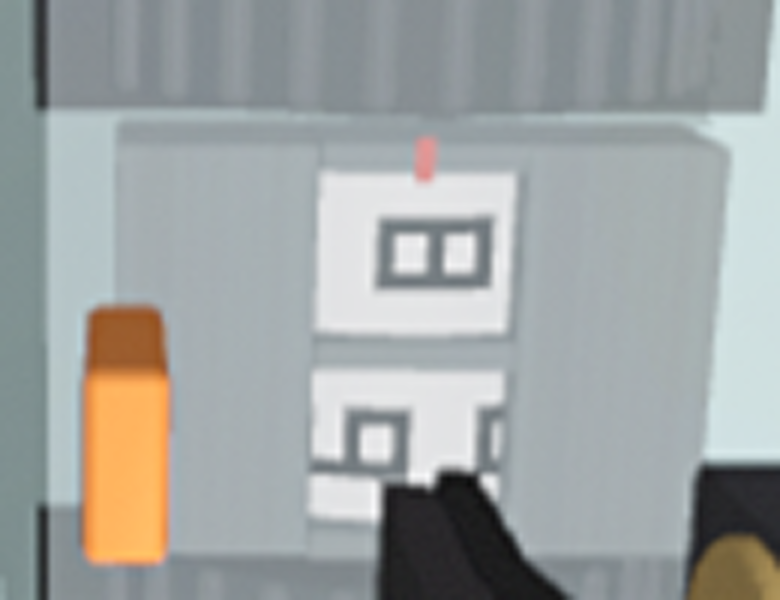

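The zoomed wrist view shows 8 nearly centred in the tens window. In the ones window, 9 sits about 8.6 mm to the front and the tail of an 8 shows at the back. So tens needs about −3.18 rad and ones about −1.05 rad. First I'll grip the tab.

Request:
arm_command --plan '[[[0.05,0,-0.8],0],[[0.05,0,-1.6],0],[[0.05,0,-2.1],0],[[0.05,0,-2.3],0],[[0.05,0,-2.3],0]]' --fingers 0.15 --force 12

```text
time: 10.9
position: [0.4881, -0.042, 0.1283]
tool_rot: [-0.426, 0.565, -0.564, 0.426]
ft_force: [-0.5, 0.5, 0.7]
grip_width: 0.0501
```

Request:
arm_command --plan '[[[0,0,0],0],[[0,0,0],0],[[0,0,0],0],[[0,0,0],0],[[0,0,0],0]]' --fingers -1 --force 12

```text
time: 11.4
position: [0.4886, -0.042, 0.1291]
tool_rot: [0.426, -0.564, 0.564, -0.426]
ft_force: [-0.1, -1.3, 0.5]
grip_width: 0.0182
```

Request:
arm_command --plan '[[[0,0,0],0],[[0,0,0],0],[[0.15,-0.04,0],0],[[0.4,-0.11,0],0],[[0.8,-0.23,0],0]]'

```text
time: 11.9
position: [0.5082, -0.0477, 0.1289]
tool_rot: [-0.426, 0.565, -0.564, 0.426]
ft_force: [-2.3, -0.9, 3.8]
grip_width: 0.0101
```

Request:
arm_command --plan '[[[0.4,-0.11,0],0],[[0.8,-0.23,0],0],[[1.2,-0.34,0],0],[[1.6,-0.45,0],0],[[2,-0.57,0],0]]'

```text
time: 12.4
position: [0.5596, -0.0627, 0.1289]
tool_rot: [0.426, -0.564, 0.565, -0.426]
ft_force: [-2.7, -1.0, 4.5]
grip_width: 0.0099
```

Request:
arm_command --plan '[[[0.4,-0.11,0],0],[[0.8,-0.23,0],0],[[1.2,-0.34,0],0],[[1.6,-0.45,0],0],[[1.9,-0.54,0],0]]'

```text
time: 12.9
position: [0.6073, -0.0765, 0.129]
tool_rot: [0.426, -0.564, 0.565, -0.426]
ft_force: [-3.2, -2.5, 5.7]
grip_width: 0.0101
```

```bash
python3 - <<'E'
from h import *
c=snap('wrist','w7');o=get_obs(); print(o['time'],o['position'],jaw(o)[0],o['grip_width'],o['ft_force'])
E
```

```text
12.95 [ 0.60871559 -0.07692677  0.12893284] -15.907421354476785 0.009593682199120856 [-0.60150584 -2.74950404  4.44228871]
```

View pics/w7.png

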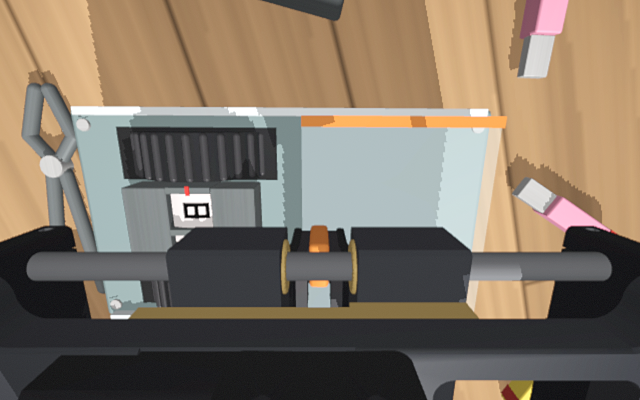

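Request:
arm_command --plan '[[[0.08,-0.02,0],0],[[0.16,-0.05,0],0],[[0.16,-0.05,0],0]]'

```text
time: 13.25
position: [0.6089, -0.077, 0.1289]
tool_rot: [-0.427, 0.565, -0.564, 0.425]
ft_force: [-5.3, -3.4, 6.6]
grip_width: 0.01
```

Request:
arm_command --plan '[[[0,0,0],0],[[0,0,0],0],[[0,0,0.4],0],[[0,0,1.4],0],[[0,0,2.8],0]]' --fingers 0

```text
time: 13.75
position: [0.609, -0.076, 0.198]
tool_rot: [-0.427, 0.566, -0.563, 0.425]
ft_force: [0.4, 0.9, -0.1]
grip_width: 0.0399
```

Request:
arm_command --plan '[[[-1,-0.4,0.2],0],[[-2,-0.8,0.2],0],[[-3,-1.2,0],0],[[-3.1,-1.2,-1],0],[[-3.1,-1.2,-2],0]]' --fingers -1

```text
time: 14.25
position: [0.5328, -0.1071, 0.1498]
tool_rot: [0.425, -0.564, 0.565, -0.427]
ft_force: [0.5, -0.6, 0.7]
grip_width: 0.0114
```

```bash
cat >> h.py <<'E'
X=np.array([.9622,-.2723,0]);Y=np.array([.2723,.9622,0]);O=np.array([.5273,-.0535,0])
def cf(p): p=np.asarray(p)-O; return np.array([p@X,p@Y,p[2]]).round(4)
def wf(a,b): return (O+a*X+b*Y)[:2].round(4)
E
python3 - <<'E'
from h import *
c=snap('wrist','w8');o=get_obs(); print(o['time'],o['position'],cf(o['position']),jaw(o)[0],o['grip_width'],o['ft_force'])
E
```

```text
14.3 [ 0.53032522 -0.10602036  0.14552344] [ 0.0172 -0.0497  0.1455] -15.94047153712902 0.007580434587263952 [-1.99555455  0.88550016 -1.33736271]
```

View pics/w8.png

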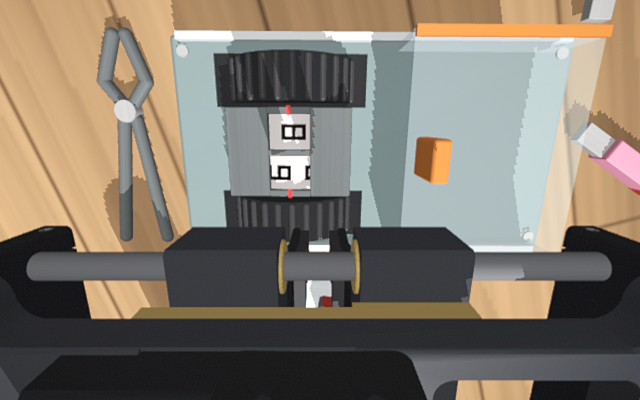

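Request:
arm_command --plan '[[[0.3,-0.05,-0.5],0],[[0.3,-0.05,-1],0],[[0.3,-0.05,-1.3],0],[[0.3,-0.05,-1.4],0],[[0.3,-0.05,-1.4],0]]'

```text
time: 14.8
position: [0.54, -0.1078, 0.1135]
tool_rot: [-0.426, 0.564, -0.564, 0.426]
ft_force: [-0.0, -0.5, 1.0]
grip_width: 0.0004
```

Request:
arm_command --plan '[[[0,0,-0.08],0],[[0,0,-0.08],0]]'

```text
time: 15.0
position: [0.5402, -0.1081, 0.1121]
tool_rot: [0.426, -0.564, 0.565, -0.426]
ft_force: [0.6, -0.3, -0.2]
grip_width: 0.0004
```

Request:
arm_command --plan '[[[0,0,-0.08],0],[[0,0,-0.16],0],[[0,0,-0.16],0]]'

```text
time: 15.3
position: [0.5398, -0.108, 0.1076]
tool_rot: [-0.426, 0.564, -0.564, 0.426]
ft_force: [0.4, 0.1, -0.7]
grip_width: 0.0003
```

Request:
arm_command --plan '[[[0,0,-0.08],0],[[0,0,-0.16],0],[[0,0,-0.16],0]]'

```text
time: 15.6
position: [0.5401, -0.1081, 0.1037]
tool_rot: [0.426, -0.564, 0.564, -0.426]
ft_force: [-0.4, 0.6, 1.6]
grip_width: 0.0007
```

Request:
arm_command --plan '[[[-0.19,0.05,0],0],[[-0.38,0.11,0.07],0],[[-0.58,0.16,0.11],0],[[-0.77,0.22,0.13],0],[[-0.96,0.27,0.13],0]]'

```text
time: 16.1
position: [0.5174, -0.1017, 0.1084]
tool_rot: [0.425, -0.563, 0.566, -0.427]
ft_force: [3.0, 0.5, 10.0]
grip_width: 0.0007
```

```bash
python3 - <<'E'
from h import *
c=snap('wrist','w9');o=get_obs(); print(o['time'],cf(o['position']),o['ft_force'])
a=c['pixels'][20:240,180:430]; cv2.imwrite('pics/w9z.png',cv2.cvtColor(cv2.resize(a,None,fx=3,fy=2.7,interpolation=cv2.INTER_CUBIC),cv2.COLOR_RGB2BGR))
E
```

```text
16.15 [ 0.0024 -0.0491  0.1084] [ 1.94069782 -0.32192192  9.57934172]
```

View pics/w9z.png

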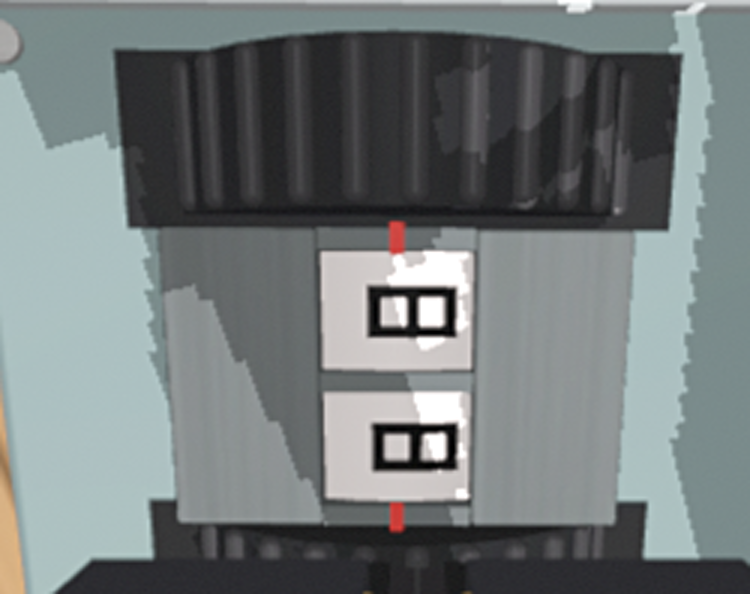

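Request:
arm_command --plan '[[[-0.21,0.06,0],0],[[-0.42,0.12,-0.01],0],[[-0.62,0.18,-0.04],0],[[-0.83,0.24,-0.09],0],[[-1.04,0.3,-0.17],0]]'

```text
time: 16.65
position: [0.489, -0.0935, 0.1032]
tool_rot: [-0.426, 0.565, -0.564, 0.426]
ft_force: [-1.1, -0.4, 6.6]
grip_width: 0.0004
```

```bash
cat >> h.py <<'E'
def look(f):
    c=snap('wrist',f);o=get_obs(); print(o['time'],cf(o['position']),o['ft_force'].round(1))
    p=proj(c,[*wf(0,0),.1]).astype(int); u0,v0=max(p[0]-60,0),max(p[1]-50,0)
    a=c['pixels'][v0:v0+100,u0:u0+120]; cv2.imwrite(f'pics/{f}z.png',cv2.cvtColor(cv2.resize(a,None,fx=5,fy=5,interpolation=cv2.INTER_CUBIC),cv2.COLOR_RGB2BGR))
    # window-centre pixels in zoomed crop
    for n,y in(('tens',.014),('ones',-.014)):
        for x in (-.01,0,.01): q=proj(c,[*wf(x,y),.1]); print(n,x,((q-[u0,v0])*5).round(0))
    return c
E
python3 -c "
from h import *
look('w10')"
```

```text
16.7 [-0.0278 -0.0486  0.1025] [-0.9  0.2  1.6]
tens -0.01 [216. 120.]
tens 0 [309. 120.]
tens 0.01 [403. 121.]
ones -0.01 [209. 377.]
ones 0 [299. 378.]
ones 0.01 [389. 377.]
```

View pics/w10z.png

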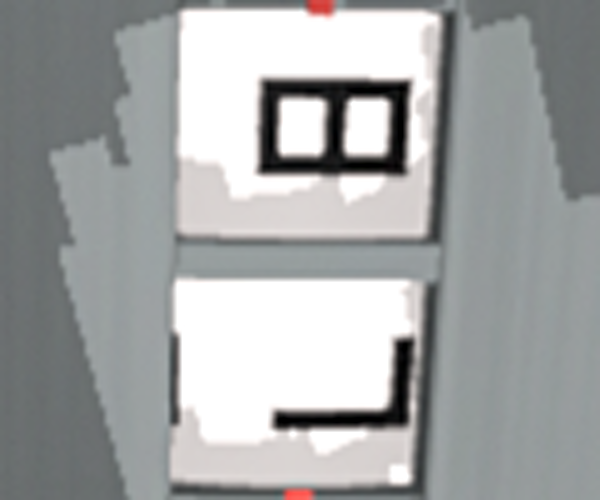

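Request:
arm_command --plan '[[[0,0,0.6],0],[[0.58,-0.16,0.6],0],[[1.16,-0.33,0.6],0],[[1.16,-0.33,0.5],0],[[1.16,-0.33,0.35],0]]'

```text
time: 17.2
position: [0.5174, -0.1014, 0.1107]
tool_rot: [-0.427, 0.565, -0.563, 0.426]
ft_force: [-0.3, -0.4, -0.9]
grip_width: 0.0005
```

Request:
arm_command --plan '[[[0,0,-0.1],0],[[0,0,-0.18],0],[[-0.08,0.02,-0.18],0],[[-0.16,0.04,-0.18],0],[[-0.25,0.07,-0.18],0]]'

```text
time: 17.7
position: [0.5149, -0.1007, 0.1085]
tool_rot: [0.424, -0.563, 0.566, -0.427]
ft_force: [4.1, 1.1, 9.2]
grip_width: 0.0004
```

```bash
python3 -c "
from h import *
look('w11')"
```

```text
17.75 [ 0.0003 -0.0487  0.1085] [2.3 0.9 9.5]
tens -0.01 [212. 125.]
tens 0 [302. 124.]
tens 0.01 [393. 125.]
ones -0.01 [216. 374.]
ones 0 [303. 374.]
ones 0.01 [390. 374.]
```

View pics/w11z.png

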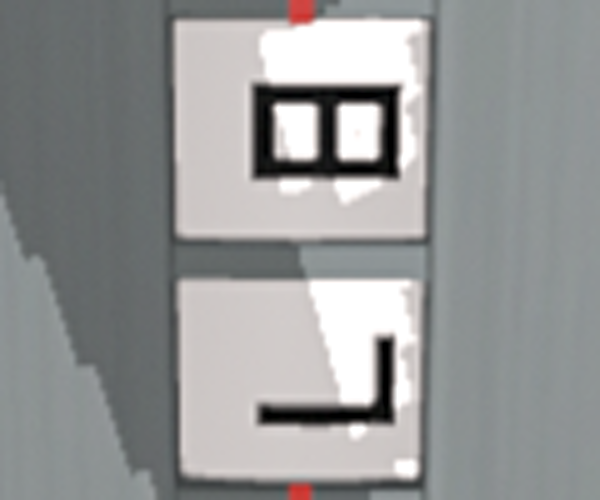

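Request:
arm_command --plan '[[[-0.07,0.02,0],0],[[-0.14,0.04,0],0],[[-0.14,0.04,0],0]]'

```text
time: 18.05
position: [0.5106, -0.0994, 0.1086]
tool_rot: [0.425, -0.563, 0.566, -0.427]
ft_force: [2.1, 1.7, 10.8]
grip_width: 0.0003
```

```bash
python3 -c "
from h import *
look('w12')"
```

```text
18.1 [-0.0036 -0.0487  0.1086] [ 1.9  1.3 10.7]
tens -0.01 [212. 125.]
tens 0 [303. 125.]
tens 0.01 [393. 125.]
ones -0.01 [215. 374.]
ones 0 [302. 374.]
ones 0.01 [388. 374.]
```

View pics/w12z.png

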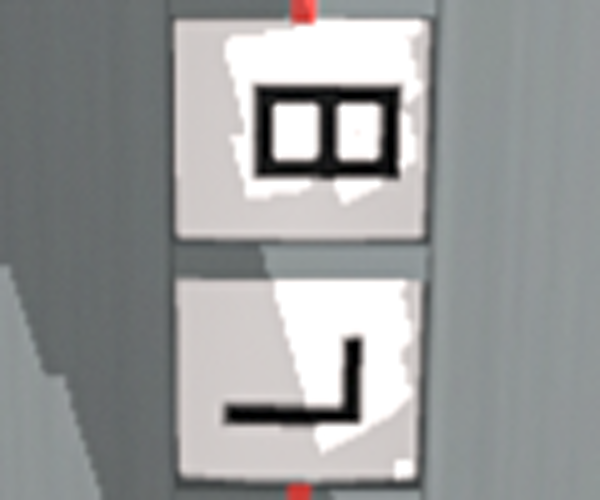

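Request:
arm_command --plan '[[[0,0,0.8],0],[[0.05,1,1.2],0],[[0.1,2.5,1.2],0],[[0.18,4,1.2],0],[[0.18,4.02,1.2],0]]'

```text
time: 18.6
position: [0.5114, 0.0052, 0.1366]
tool_rot: [-0.428, 0.565, -0.562, 0.427]
ft_force: [-0.5, -0.3, -1.1]
grip_width: 0.0009
```

Request:
arm_command --plan '[[[0,0,-0.5],0],[[0,0,-0.9],0],[[0,0,-0.9],0]]'

```text
time: 18.9
position: [0.5119, 0.0011, 0.1129]
tool_rot: [-0.427, 0.566, -0.563, 0.425]
ft_force: [-0.7, -0.3, -0.4]
grip_width: 0.0007
```

```bash
python3 -c "
from h import *
o=get_obs();print(o['time'],cf(o['position']),o['position'],o['ft_force'])
print(wf(-.027,.049))"
```

```text
18.9 [-0.0297  0.0483  0.1129] [0.5119108  0.0010763  0.11292781] [-0.70790534 -0.2812536  -0.37133861]
[0.5147 0.001 ]
```

Request:
arm_command --plan '[[[0,0,-0.25],0],[[0,0,-0.48],0],[[0,0,-0.48],0]]'

```text
time: 19.2
position: [0.5131, 0.001, 0.102]
tool_rot: [-0.426, 0.565, -0.564, 0.425]
ft_force: [-0.6, -0.1, -0.5]
grip_width: 0.0004
```

Request:
arm_command --plan '[[[0.22,-0.06,0.05],0],[[0.43,-0.12,0.12],0],[[0.65,-0.18,0.16],0],[[0.86,-0.24,0.18],0],[[1.08,-0.3,0.18],0]]'

```text
time: 19.7
position: [0.5425, -0.0072, 0.1086]
tool_rot: [0.426, -0.563, 0.565, -0.427]
ft_force: [-2.1, -2.0, 6.4]
grip_width: 0.0003
```

Request:
arm_command --plan '[[[0.22,-0.06,0],0],[[0.43,-0.12,0],0],[[0.65,-0.18,-0.03],0],[[0.86,-0.24,-0.09],0],[[1.08,-0.3,-0.17],0]]'

```text
time: 20.2
position: [0.5683, -0.0137, 0.1025]
tool_rot: [-0.426, 0.564, -0.564, 0.426]
ft_force: [-1.3, -0.1, 2.1]
grip_width: 0.0004
```

Request:
arm_command --plan '[[[0,0,0],0],[[0,0,0.7],0],[[-0.7,0.2,0.7],0],[[-1.5,0.42,0.7],0],[[-2.1,0.6,0.5],0]]'

```text
time: 20.7
position: [0.5148, 0.0015, 0.1155]
tool_rot: [0.426, -0.564, 0.565, -0.426]
ft_force: [0.1, 0.5, -0.3]
grip_width: 0.0003
```

```bash
python3 -c "
from h import *
o=get_obs();print(o['time'],cf(o['position']),o['position'],o['ft_force'])
snap('scene','c13'); snap('wrist','w13')
a=cv2.imread('pics/c13.png')[150:230,260:370]; cv2.imwrite('pics/c13z.png',cv2.resize(a,None,fx=6,fy=6,interpolation=cv2.INTER_CUBIC))"
```

```text
20.7 [-0.027   0.0495  0.1155] [0.51477512 0.00148665 0.11553524] [ 0.05522385  0.4967256  -0.34829511]
```

View pics/c13z.png

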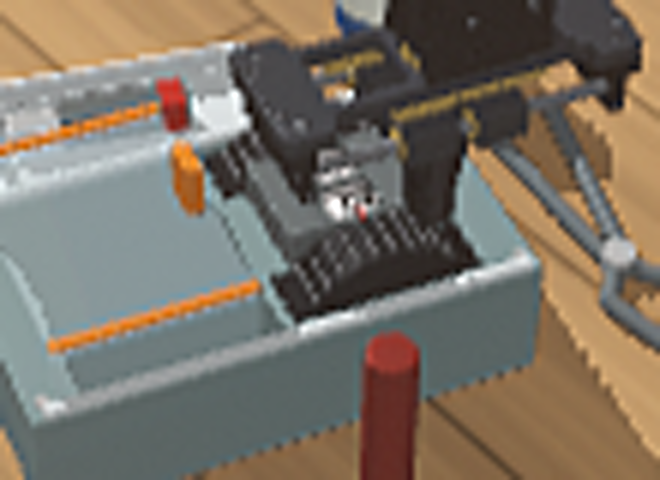

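View pics/w13.png

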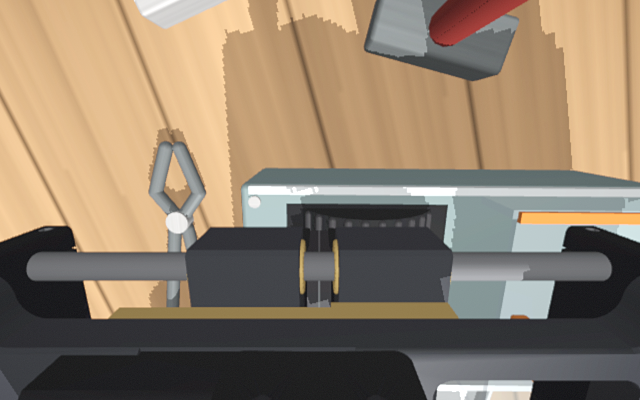

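Request:
arm_command --plan '[[[0,0,-0.25],0],[[0,0,-0.51],0],[[0,0,-0.51],0]]'

```text
time: 21.1
position: [0.5151, 0.0013, 0.1025]
tool_rot: [-0.426, 0.565, -0.564, 0.426]
ft_force: [-3.4, 1.5, 7.2]
grip_width: 0.0003
```

Request:
arm_command --plan '[[[0.22,-0.06,0.05],0],[[0.43,-0.12,0.12],0],[[0.65,-0.18,0.16],0],[[0.86,-0.24,0.18],0],[[1.08,-0.3,0.18],0]]'

```text
time: 21.6
position: [0.5442, -0.0071, 0.1084]
tool_rot: [0.426, -0.563, 0.565, -0.427]
ft_force: [-2.0, 0.1, 8.5]
grip_width: 0.0007
```

Request:
arm_command --plan '[[[0.22,-0.06,0],0],[[0.43,-0.12,0],0],[[0.65,-0.18,-0.03],0],[[0.86,-0.24,-0.09],0],[[1.08,-0.3,-0.17],0]]'

```text
time: 22.1
position: [0.5696, -0.0138, 0.1023]
tool_rot: [-0.426, 0.565, -0.564, 0.426]
ft_force: [0.1, 0.1, 1.9]
grip_width: 0.0004
```

Request:
arm_command --plan '[[[0,0,0],0],[[0,0,1.4],0],[[-0.8,-1.2,1.8],0],[[-1.6,-2.4,1.8],0],[[-2,-3.4,1.8],0]]'

```text
time: 22.6
position: [0.518, -0.0995, 0.1481]
tool_rot: [0.426, -0.564, 0.564, -0.426]
ft_force: [0.7, -1.2, -0.8]
grip_width: 0.0005
```

```bash
python3 -c "
from h import *
look('w14')"
```

```text
22.65 [ 0.004  -0.0503  0.1479] [-0.  -1.7  0.4]
tens -0.01 [230. 149.]
tens 0 [304. 148.]
tens 0.01 [377. 149.]
ones -0.01 [234. 352.]
ones 0 [305. 353.]
ones 0.01 [376. 353.]
```

View pics/w14z.png

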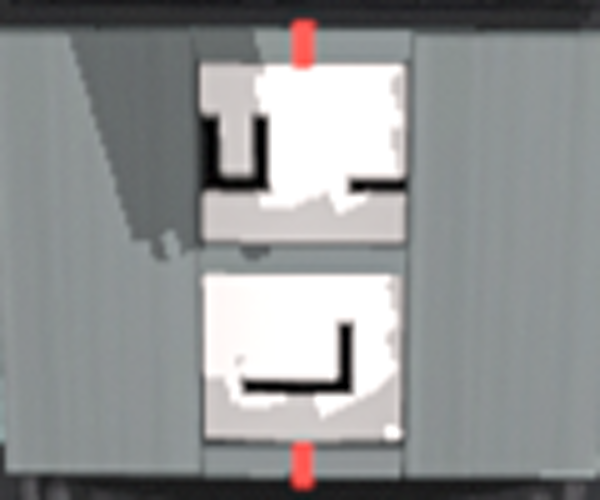

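Request:
arm_command --plan '[[[0,1.2,0],0],[[-0.05,2.6,0],0],[[-0.1,4,0],0],[[-0.1,4.17,-0.6],0],[[-0.1,4.17,-1.3],0]]'

```text
time: 23.15
position: [0.5175, 0.007, 0.1155]
tool_rot: [0.426, -0.563, 0.564, -0.427]
ft_force: [-0.1, -0.3, -0.1]
grip_width: 0.0005
```

Request:
arm_command --plan '[[[0,0,0],0],[[0,0,0],0]]'

```text
time: 23.35
position: [0.5169, 0.0055, 0.1151]
tool_rot: [-0.426, 0.564, -0.564, 0.426]
ft_force: [-0.6, 0.1, -0.2]
grip_width: 0.0006
```

```bash
python3 -c "
from h import *
o=get_obs();print(o['time'],cf(o['position']),o['position'],o['ft_force'])"
```

```text
23.35 [-0.0261  0.054   0.1151] [0.51685617 0.00553826 0.11513899] [-0.63348671  0.07336805 -0.21436401]
```

Request:
arm_command --plan '[[[-0.06,-0.17,-0.25],0],[[-0.06,-0.17,-0.51],0],[[-0.06,-0.17,-0.51],0]]'

```text
time: 23.65
position: [0.5145, 0.0008, 0.1025]
tool_rot: [-0.426, 0.565, -0.564, 0.425]
ft_force: [-1.8, -0.6, 1.8]
grip_width: 0.0004
```

Request:
arm_command --plan '[[[0.22,-0.06,0.05],0],[[0.43,-0.12,0.12],0],[[0.65,-0.18,0.16],0],[[0.86,-0.24,0.18],0],[[1.08,-0.3,0.18],0]]'

```text
time: 24.15
position: [0.5431, -0.0073, 0.1086]
tool_rot: [0.426, -0.563, 0.565, -0.426]
ft_force: [-2.0, -1.6, 7.4]
grip_width: 0.0004
```

Request:
arm_command --plan '[[[0.22,-0.06,0],0],[[0.43,-0.12,0],0],[[0.6,-0.17,-0.02],0],[[0.7,-0.2,-0.04],0],[[0.7,-0.2,-0.04],0]]'

```text
time: 24.65
position: [0.5605, -0.0114, 0.1058]
tool_rot: [0.426, -0.564, 0.565, -0.426]
ft_force: [-0.2, 0.0, 0.9]
grip_width: 0.0002
```

Request:
arm_command --plan '[[[0,0,0.8],0],[[0,0,1.6],0],[[-0.8,-1.2,1.8],0],[[-1.4,-2.4,1.8],0],[[-1.7,-3.6,1.8],0]]'

```text
time: 25.15
position: [0.516, -0.1015, 0.1511]
tool_rot: [-0.426, 0.564, -0.564, 0.426]
ft_force: [0.5, -0.3, -0.4]
grip_width: 0.0006
```

```bash
python3 -c "
from h import *
look('w15')"
```

```text
25.2 [ 0.0037 -0.0536  0.151 ] [-1.1 -2.8 -0.2]
tens -0.01 [227. 150.]
tens 0 [300. 150.]
tens 0.01 [373. 150.]
ones -0.01 [230. 352.]
ones 0 [300. 352.]
ones 0.01 [371. 352.]
```

View pics/w15z.png

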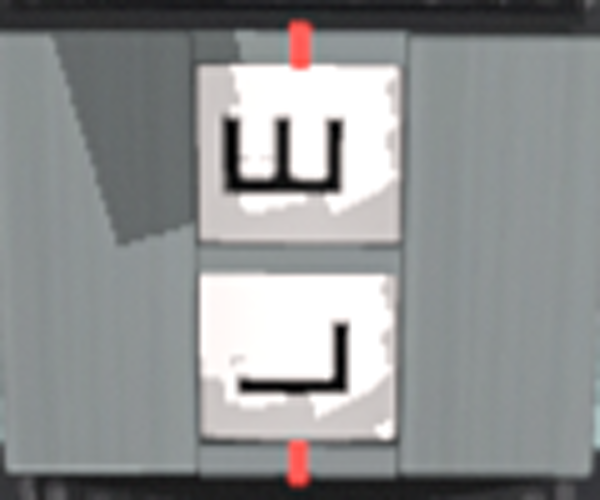

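Request:
arm_command --plan '[[[0,0,1.4],0],[[0.8,0.2,2],0],[[2,0.5,2],0],[[3.2,0.8,2],0],[[3.72,1,2],0]]' --fingers 0.1

```text
time: 25.7
position: [0.6133, -0.0759, 0.2012]
tool_rot: [0.425, -0.563, 0.565, -0.427]
ft_force: [-0.2, -0.1, 0.1]
grip_width: 0.0329
```

Request:
arm_command --plan '[[[0,0,0],0],[[0,0,0],0]]'

```text
time: 25.9
position: [0.6095, -0.0759, 0.2004]
tool_rot: [-0.427, 0.565, -0.564, 0.426]
ft_force: [-0.4, -0.5, -0.4]
grip_width: 0.0451
```

```bash
python3 -c "
from h import *
o=get_obs();print(o['time'],cf(o['position']),o['position'],o['ft_force'],o['grip_width'])
snap('wrist','w16')"
```

```text
25.9 [0.0852 0.0008 0.2004] [ 0.60948392 -0.07588059  0.20035586] [-0.4054654  -0.47115733 -0.37058293] 0.0451040327543955
```

View pics/w16.png

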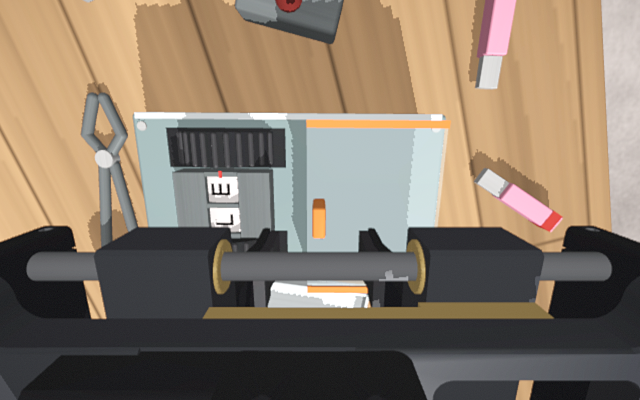

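Request:
arm_command --plan '[[[0,0,-0.9],0],[[0,0,-1.8],0],[[0,0,-2.5],0],[[0,0,-2.8],0],[[0,0,-2.8],0]]'

```text
time: 26.45
position: [0.6088, -0.0763, 0.1301]
tool_rot: [-0.427, 0.565, -0.564, 0.425]
ft_force: [1.0, 0.1, 1.6]
grip_width: 0.0475
```

Request:
arm_command --plan '[[[0,0,0],0],[[0,0,0],0],[[0,0,0],0],[[0,0,0],0],[[0,0,0],0]]' --fingers -1 --force 12

```text
time: 26.95
position: [0.6104, -0.0763, 0.1315]
tool_rot: [0.426, -0.564, 0.565, -0.426]
ft_force: [0.1, -0.5, -1.0]
grip_width: 0.0157
```

Request:
arm_command --plan '[[[0,0,0],0],[[0,0,0],0],[[-0.15,0.04,0],0],[[-0.4,0.11,0],0],[[-0.8,0.23,0],0]]'

```text
time: 27.45
position: [0.5913, -0.0707, 0.1312]
tool_rot: [0.425, -0.564, 0.565, -0.427]
ft_force: [1.8, 0.0, -0.3]
grip_width: 0.0099
```

Request:
arm_command --plan '[[[-0.4,0.11,0],0],[[-0.8,0.23,0],0],[[-1.2,0.34,0],0],[[-1.6,0.45,0],0],[[-2,0.57,0],0]]'

```text
time: 27.95
position: [0.5395, -0.0557, 0.1312]
tool_rot: [-0.426, 0.564, -0.564, 0.426]
ft_force: [3.8, 2.2, 0.7]
grip_width: 0.0101
```

Request:
arm_command --plan '[[[-0.4,0.11,0],0],[[-0.8,0.23,0],0],[[-1.2,0.34,0],0],[[-1.6,0.45,0],0],[[-1.9,0.54,0],0]]'

```text
time: 28.45
position: [0.4918, -0.0418, 0.1312]
tool_rot: [-0.426, 0.565, -0.564, 0.426]
ft_force: [4.4, 4.6, 0.7]
grip_width: 0.0097
```

Request:
arm_command --plan '[[[-0.15,0.04,0],0],[[-0.3,0.08,0],0],[[-0.4,0.11,0],0],[[-0.4,0.11,0],0]]'

```text
time: 28.85
position: [0.4844, -0.0397, 0.1312]
tool_rot: [0.424, -0.564, 0.566, -0.427]
ft_force: [7.1, 5.1, -3.1]
grip_width: 0.0098
```

```bash
python3 -c "
from h import *
o=get_obs();print(o['time'],cf(o['position']),o['position'],o['ft_force'],o['grip_width'])"
```

```text
28.85 [-0.045   0.0016  0.1312] [ 0.48439653 -0.03971199  0.1311852 ] [ 7.14609261  5.05536196 -3.07097944] 0.009767685868463606
```

Request:
arm_command --plan '[[[0,0,0],0],[[0,0,0],0],[[0,0,0],0],[[0,0,0.6],0],[[0,0,1.8],0]]' --fingers 0.1

```text
time: 29.35
position: [0.4797, -0.0397, 0.1745]
tool_rot: [-0.428, 0.566, -0.562, 0.424]
ft_force: [1.1, -0.3, 0.4]
grip_width: 0.0414
```

Request:
arm_command --plan '[[[0.3,-0.9,1],0],[[0.6,-1.8,2],0],[[0.7,-2.7,2.5],0],[[0.7,-3.2,2.5],0],[[0.7,-3.2,2.5],0]]'

```text
time: 29.85
position: [0.4993, -0.1212, 0.2379]
tool_rot: [-0.426, 0.565, -0.564, 0.425]
ft_force: [-0.2, -0.5, 0.3]
grip_width: 0.048
```

```bash
python3 -c "
from h import *
look('w17'); snap('side','s17'); snap('scene','c17'); print(get_obs()['joint_velocities'].round(3))
c=load('w17');
for u in [(-.051-.004,.074),(.055,.074)]: print(proj(c,[*wf(*u),.12]))"
```

```text
29.9 [-0.0094 -0.0716  0.2374] [ 0.6  0.  -0.3]
tens -0.01 [252. 175.]
tens 0 [305. 174.]
tens 0.01 [358. 175.]
ones -0.01 [252. 326.]
ones 0 [304. 326.]
ones 0.01 [356. 326.]
[ 0.012 -0.001 -0.005 -0.001 -0.002 -0.001]
[262.79402849  26.88921641]
[395.20640797  26.46592633]
```

View pics/w17z.png

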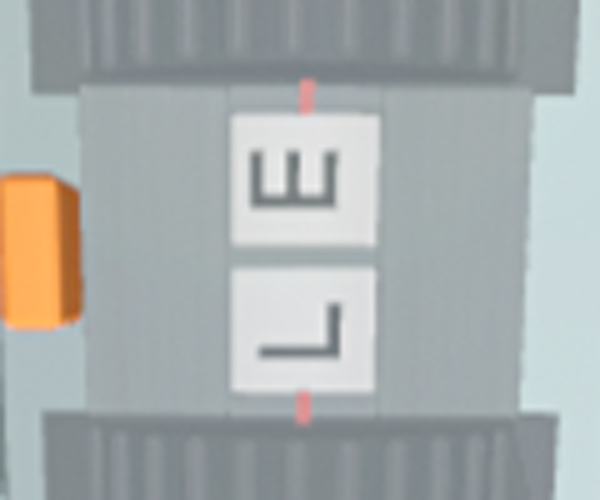

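View pics/w17.png

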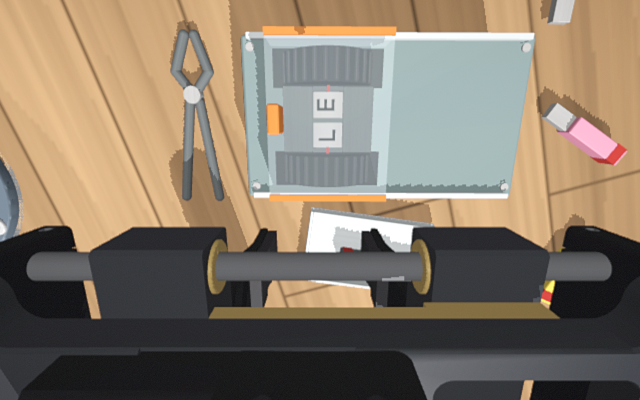

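View pics/s17.png

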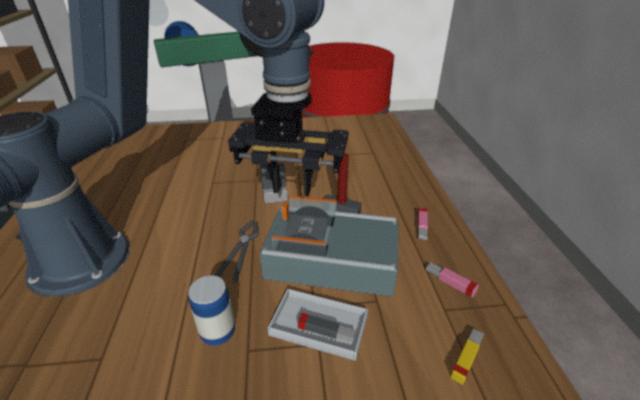

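```bash
python3 -c "
from rig import hand_in
print(hand_in())"
```

```text
the job is handed in; nothing more can be done
None
```

The job is handed in at about 30 s of the 72 s. The chisel lies flat in the tray, the windows read 37 and the guard is shut again. `hand_in()` gives no verdict, so this rests on my own last checks:

- **Chisel:** it went into the tray under grip until I felt the floor, and the last side picture shows it lying flat there.
- **Wheels:** after shutting the guard, the 3 stands about 2 mm (0.05 rad) short of its window's middle and the 7 about 1 mm (0.02 rad). Both are inside the 0.15 rad limit, so I did not adjust the 3 further.
- **Guard:** I pulled it by its tab until it met the stop. Its orange edges are within 1 pixel of where the fully shut position should appear.
- **Other items:** the hammer, can, hardy tool and tongs look unmoved in the last pictures. I judged this by eye and did not measure it. The arm is clear of everything.

No check failed or disagreed.

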